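# Park the shorting link and hold the enabling paddle level

### The arm

A 6-joint arm with a two-finger parallel gripper is mounted at the origin on the work surface. World frame = base frame: x ahead of the robot, y to its left, z up, the work surface at z = 0. Lengths are in m, angles in rad, forces in N, time in s.
With the tool pointing down it reaches from about 0.35 to 0.775 m from the base axis. Payload 5.5 kg.
Tool frame: the origin (TCP) lies at the very end of the fingers, on their centre line; the grasp point (between the pads) lies env.grasp_offset behind it (env.grasp_offset is the distance from the TCP to the grasp point, in m); x points along the fingers, y is the direction in which the jaws open and shut, and the axes are right-handed (so a half turn about x gives the same grasp; the last joint's range is limited). The gripper opens to 85 mm and grips with 20 to 120 N. Pads are 22 mm wide; open, the fingers measure 114 mm over their backs; the gripper's body (76 mm by 85 mm) begins 54 mm behind the grasp point. The pads swing forward as they close: fully open they stand 13 mm farther back than shut.
Start: joints at [1.163, 0.313, 0.046, 1.304, 0, 1.431], TCP at [0.152, 0.555, 0.231] pointing down, gripper open.
Joint ranges: [-2.76, 2.76], [-0.86, 1.69], [-1.03, 1.26], [-2.2, 2.34], [-1.47, 1.5], [-3.14, 3.14]. Speed limits (rad/s): [2.57, 2.57, 3.14, 3.14, 3.14, 3.14].

### API

Orientations are given as a unit quaternion [w, x, y, z].
In Python, from workcell import get_state, viewer, job, env gives the robot as it stands.
- The arm moves only by the tool send_rows, never from a script. Its argument "plan" is a list of rows, each a list of 6 numbers: the shift along the tool's x, y, z in mm, then the turn, a rotation vector about the tool's x, y, z in degrees. A call has exactly 10 rows; each row is the pose to reach, as a shift and turn from the pose commanded when the call began, along the tool's axes at that moment; what a row does not reach only later rows make up. A row lasts 1/8 s, in which the tool goes at most 62.5 mm and 10.7 degrees, less where a joint would pass 70% of its speed; a pose out of reach is approached as far as the arm can. A call with a gripper value outside its range is refused whole. "claw" is the finger opening in mm, from 0 to 85.4, set as the call begins (left out, the last holds). The fingers move at their own pace and stop on an object; "newtons" is the grip in N (left out, the last holds). Time passes only in rows, so rows that repeat a pose let the fingers close, or fill a call up. It gives the time, the measured TCP pose, the force and the opening at its end, in the units of the state.
- get_state(): the state, without advancing time (a new reading comes with each control period).
- viewer.read_camera(name): name is "scene" or "top" or "wrist"; returns a dict with "frame" (480x640x3 uint8, blue, green, red), "mtx" (3x3 intrinsics, pixels), "rvec" (rotation vector, rad) and "tvec" (3), from world to camera coordinates, as OpenCV has them. Camera axes: x right, y down, z forward; pixel columns grow to the right and rows downward; lengths in m; the calibration is good to about 2 mm. A picture is of the moment at which its call begins. There is no depth.
- job.hand_in(): hands the job in, once; it reports no verdict.
The state is a dict: "clock": time; "joint_pos": joint angles; "qvel": joint speeds; "tau": joint torques, N m; "tcp_pos": TCP position; "orientation": TCP orientation; "wrist_force": force on the tool from outside, world axes, zero at the start; "ft_torque": the same for the moment, N m; "finger_gap": finger opening in m.
Only numpy, scipy, OpenCV 4.12 (cv2) and the standard library are available. Lean on these libraries where they do the work, as an engineer would, in place of code of your own. Each camera call takes 0.05 s, during which the arm holds its last target.

### The job

Hang the shorting link by its handle on the hook of the steel stand and let go of it; only then, with the fingertips, press the spring-loaded paddle of the enabling switch down until it is level and keep it held there: the program finishes while still holding the paddle level. Never press the paddle down to its bottom stop (that trips the test circuit), and leave the relay, the spanner, the ring lug and the test clip where they are.

Things in the scene. Friction and masses are not known exactly. Their poses are not given: they have to be found in the camera images.
- link: Shorting link, black, copper foot, 0.35 kg, upright on the bench: block 36 (x) x 106 (y) x 40 mm high (foot 120 mm long) under a closed D-handle. Handle window, open along x: 90 mm wide, 40 to 105 mm above the foot. Over it the straight grip bar along y: 110 mm long, 18 mm thick (x), 28 mm high (105 to 133 mm above the foot). Origin: centre of underside, z up; same after a half turn about z.
- link_bar (a point): Middle of the underside of the link's grip bar, 105 mm above the link's foot (the top of the window); axes as the link's. This face rests on the hook when hung.
- hook_stand: Fixed hook stand: foot plate 150 x 100 x 10 mm (x -40 to +110), steel post 18 mm thick, 174 mm high at x = +75, and a level round arm 10 mm thick from the post's top towards the stand's -x (roughly to the robot). At x = -55 its end turns up: tip at x = -62, top of tip 192 mm above the bench, the highest point. Arm underside 160 mm, top 170 mm above bench. Origin: on the bench below the seat.
- hook_seat (a point): Point on top of the hook's arm above the stand's origin, 170 mm above the bench, axes as the stand's (x from tip to post). The grip bar may rest anywhere between the upturned tip (inner side x = -50 mm) and the post (x = +66 mm).
- enable_switch: Fixed enabling (dead-man) switch: grey base 170 (x) x 85 (y) x 30 mm high; two side cheeks, inner faces 64 mm apart, level top edges 79 mm above the bench; between them a plain aluminium paddle. Its hinge pin runs along y at x = +65 mm, 73 mm above the bench; the free end points to the switch's -x (roughly to the robot). Origin: centre of the underside.
- paddle (a joint): Angle of the paddle about its pin, rad. 0 = released, free end raised 0.22 rad above level; 0.22 = level, its top flush with the top edges of the cheeks, 79 mm above the bench; 0.44 = bottom stop, as far below level. A spring returns it: at the press point it takes about 2.5 N to start, 6.5 N at level, 10 N at the bottom.
- paddle_press (a point): Press point on the paddle's ribbed top face, 90 mm from the hinge pin towards the free end, 6 mm above the line of the pin; about 98 mm above the bench when released, 79 mm when level. z is normal to the face. The paddle is 125 long x 54 wide x 10 mm thick and reaches 30 mm beyond this point.
- relay: Cream timer relay standing on the bench, 70 x 46 x 77 mm with a round dial on top. Origin: centre of the underside. Bystander.
- spanner: Steel open-ended spanner, 170 mm long, lying flat along its x. Bystander.
- lug: Tin-plated ring lug, ring 27 mm across, 44 mm past the ring's centre to the barrel's end, lying flat, 12 mm high. Origin: under the ring's centre; barrel along +x. Bystander.
- clip: Blue plastic test clip body, 62 x 24 x 20 mm with a short steel nose at +x, lying flat. Bystander.
There are look-alikes about, which are no part of the job. There is more than one size of the enable_switch; the job needs the middle-sized.

How it is judged:
By the outcome, as a careful person would: the job done as asked, in the order asked, and still so for the second after the job is handed in, while the arm keeps its last pose, push and grip.
It also fails if it takes over 51 s, if anything falls off the work surface, if the arm or the gripper's body presses on something with over 40 N, if the wrist force passes 120 N, or if a joint passes its speed limit or range.

## Working session

There is one attempt and no reset: what is moved stays moved. The work goes in short steps, Python scripts to look and compute and a tool call to move; the robot and the scene stay as the last step left them, time stands still between calls to the robot, and variables do not carry over. Pictures are saved under pics/ and viewed, and the job is handed in when it is done.

Besides the shell and the picture viewer there is one more tool, called in YAML: its name, and indented under it one key for each argument. send_rows: Moves the arm, as the interface text tells. Its arguments: {"type":"object","properties":{"plan":{"type":"array"},"claw":{"type":"number"},"newtons":{"type":"number"}},"required":["plan"]}

```bash
ls; mkdir -p pics; python3 - <<'E'
from workcell import get_state, viewer, job, env
import cv2,numpy as np
s=get_state()
for k,v in s.items(): print(k,v)
print(env.grasp_offset)
for n in ["scene","top","wrist"]:
    d=viewer.read_camera(n); cv2.imwrite(f"pics/{n}0.png",d["frame"])
    np.savez(f"pics/{n}0.npz",**d)
    R=cv2.Rodrigues(np.array(d["rvec"]))[0]; print(n,d["mtx"],(-R.T@np.array(d["tvec"]).ravel()))
E
```

```text
pics
clock 0.0
joint_pos [ 1.16338635e+00  3.14006484e-01  4.49760724e-02  1.30357428e+00
 -1.17328470e-05  1.43119191e+00]
qvel [-0.00030833  0.00075953  0.00051811 -0.00044058  0.00015852 -0.00086582]
tau [-1.37457471e-03 -4.80625212e+01  2.98536712e+01  1.95528113e-02
 -6.87603233e-05 -1.27309380e-05]
tcp_pos [0.15196852 0.55403413 0.2304042 ]
orientation [ 0.70060806  0.09378412  0.70094547 -0.09501754]
wrist_force [ 0.61464616 -0.38228507 -0.80133636]
ft_torque [ 0.03811209 -0.01331777  0.03837655]
finger_gap 0.08566511029248781
0.0187
scene [[438.03640793   0.         319.81375732]
 [  0.         438.03640793 240.51435337]
 [  0.           0.           1.        ]] [0.93871033 0.4842826  0.58353826]
top [[507.79594126   0.         322.6014424 ]
 [  0.         507.79594126 239.20714391]
 [  0.           0.           1.        ]] [ 0.46727267 -0.10901895  1.21012541]
wrist [[344.49666518   0.         318.84630826]
 [  0.         344.49666518 237.99146485]
 [  0.           0.           1.        ]] [0.07202861 0.57704925 0.37380992]
```

View pics/scene0.png

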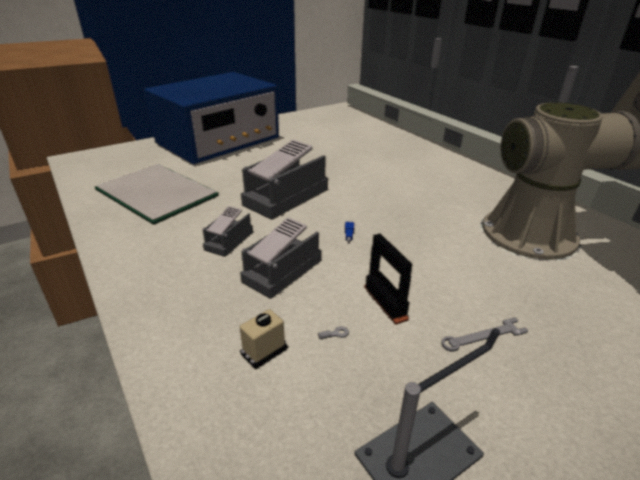

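View pics/top0.png

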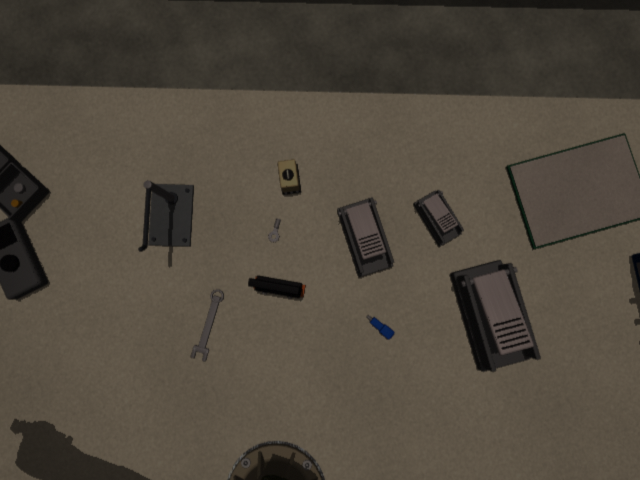

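View pics/wrist0.png

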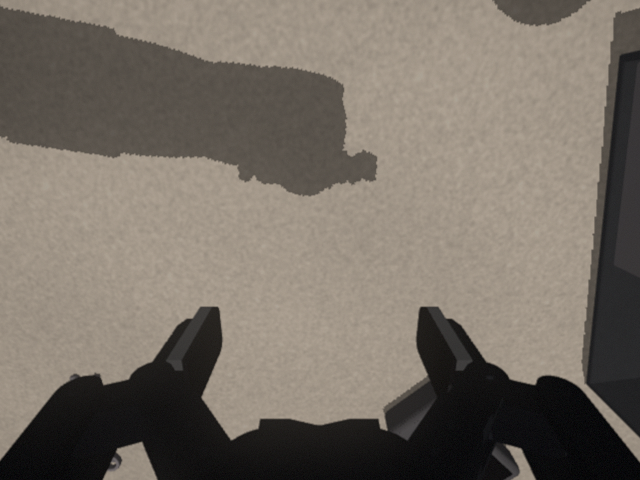

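Candidates at a glance. Switches in the top view: small at (438,217), middle at (365,237), large at (495,315). There is one link at (277,287) and one hook stand at (168,215). I take the middle switch, and will check its size by casting rays before reaching.

```bash
cat > h.py <<'E'
import cv2,numpy as np
from scipy.spatial.transform import Rotation as Ro
def load(p): return dict(np.load(p))
def ray(d,uv):
    uv=np.atleast_2d(np.array(uv,float)); R=cv2.Rodrigues(d["rvec"])[0]
    n=np.c_[uv,np.ones(len(uv))]@np.linalg.inv(d["mtx"]).T
    return (-R.T@np.ravel(d["tvec"])), n@R
def plane(d,uv,z):
    c,v=ray(d,uv); return c+v*((z-c[2])/v[:,2])[:,None]
def two(d1,u1,d2,u2):
    c1,v1=ray(d1,u1);c2,v2=ray(d2,u2);v1=v1[0];v2=v2[0]
    t=np.linalg.lstsq(np.c_[v1,-v2],c2-c1,rcond=None)[0]
    p=c1+t[0]*v1;q=c2+t[1]*v2
    return (p+q)/2,np.linalg.norm(p-q)
def proj(d,P):
    return cv2.projectPoints(np.atleast_2d(np.array(P,float)),d["rvec"],d["tvec"],d["mtx"],None)[0].reshape(-1,2)
def crop(d,x0,y0,x1,y1,f,name):
    c=cv2.resize(d["frame"][y0:y1,x0:x1],None,fx=f,fy=f,interpolation=cv2.INTER_CUBIC)
    c=cv2.convertScaleAbs(c,alpha=1.6,beta=15)
    cv2.imwrite(name,c)
E
python3 - <<'E'
from h import *
t=load("pics/top0.npz");s=load("pics/scene0.npz")
crop(t,130,160,410,360,2.85,"pics/c_top.png")
crop(s,220,200,520,480,2.1,"pics/c_scene.png")
print(Ro.from_quat([0.09378412,0.70094547,-0.09501754,0.70060806]).as_matrix().round(3))
for n,p in dict(mid=(365,237),small=(438,217),large=(495,315)).items(): print(n,plane(t,p,.08).round(3))
E
```

```text
[[-0.001  0.265  0.964]
 [-0.002  0.964 -0.265]
 [-1.    -0.002 -0.   ]]
mid [[ 0.585 -0.187  0.08 ]]
small [[ 0.635 -0.35   0.08 ]]
large [[ 0.421 -0.476  0.08 ]]
```

View pics/c_top.png

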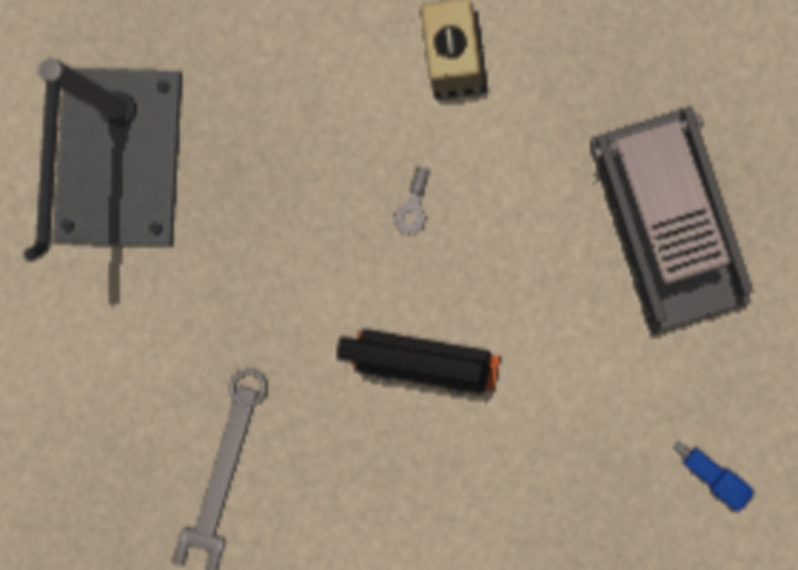

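View pics/c_scene.png

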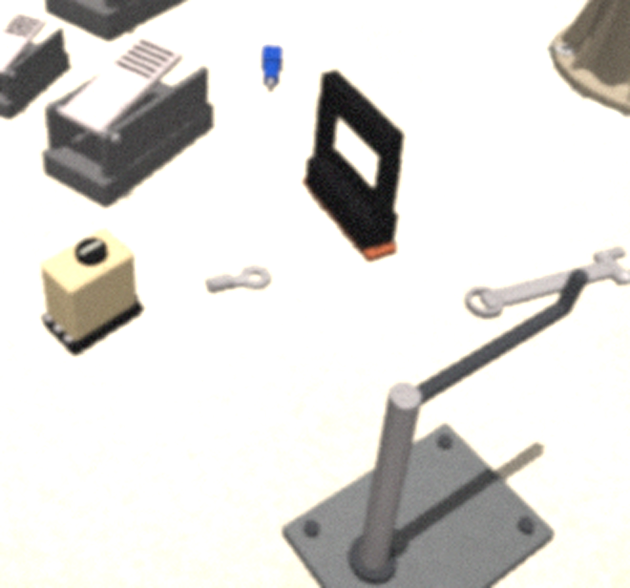

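```bash
python3 - <<'E'
from h import *
t=load("pics/top0.npz");s=load("pics/scene0.npz")
def cr(d,b,f,n,al=2.5):
    x0,y0,x1,y1=b
    c=cv2.resize(d["frame"][y0:y1,x0:x1],None,fx=f,fy=f,interpolation=cv2.INTER_NEAREST)
    c=cv2.convertScaleAbs(c,alpha=al,beta=30)
    for i in range(0,x1-x0,10): cv2.putText(c,str(x0+i),(i*f,8),0,.3,(0,0,255)); cv2.line(c,(i*f,0),(i*f,c.shape[0]),(0,180,255),1) if 0 else None; cv2.line(c,(i*f,10),(i*f,16),(0,0,255),1)
    for i in range(0,y1-y0,10): cv2.putText(c,str(y0+i),(0,i*f+4),0,.3,(0,0,255)); cv2.line(c,(22,i*f),(28,i*f),(0,0,255),1)
    cv2.imwrite(n,c)
cr(t,(240,265,320,310),9,"pics/l_top.png",5)
cr(s,(355,225,420,330),5,"pics/l_scene.png",5)
cr(t,(335,190,400,285),6,"pics/s_top.png")
cr(t,(130,170,205,275),5,"pics/k_top.png")
cr(s,(345,320,505,480),4,"pics/k_scene.png",2)
cr(s,(235,210,330,300),6,"pics/s_scene.png",1.5)
E
```

```text
(no output)
```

View pics/l_top.png

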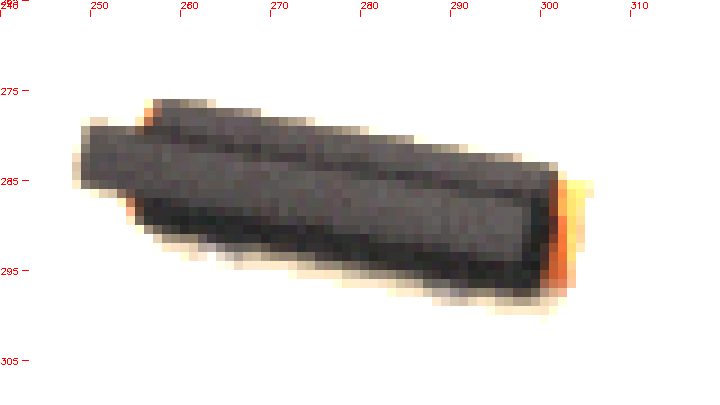

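View pics/l_scene.png

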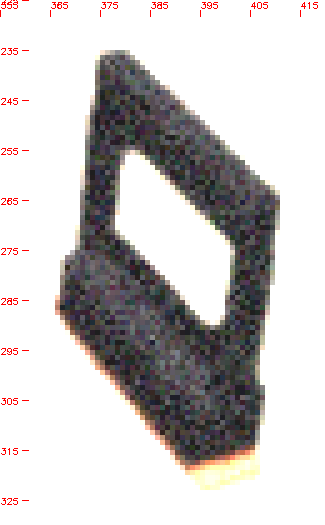

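View pics/s_top.png

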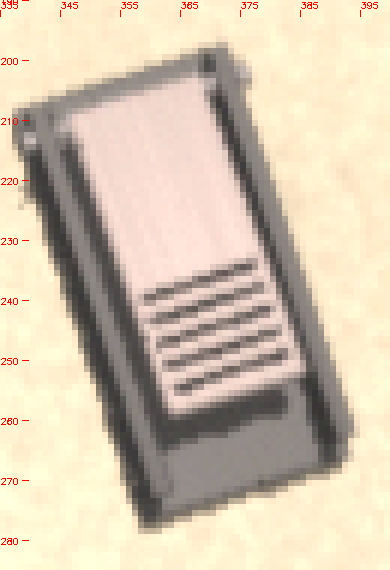

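View pics/k_top.png

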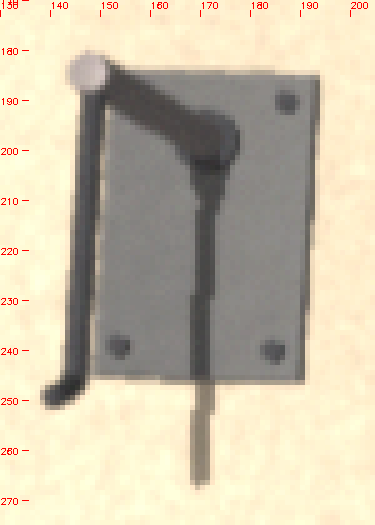

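View pics/k_scene.png

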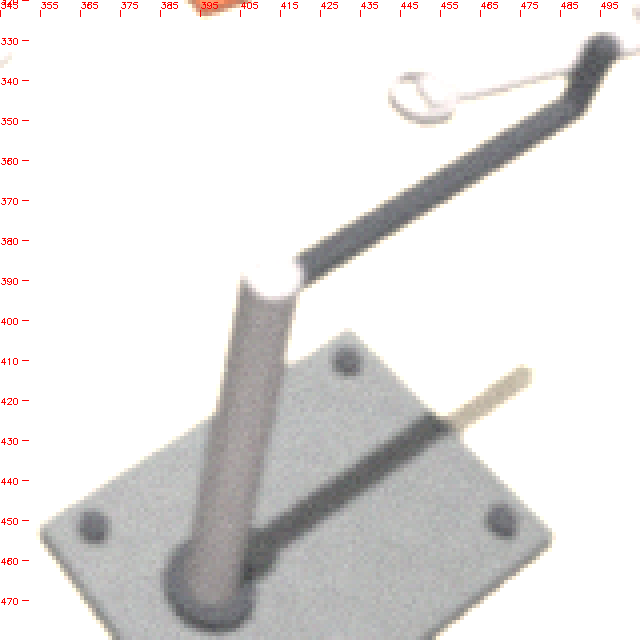

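View pics/s_scene.png

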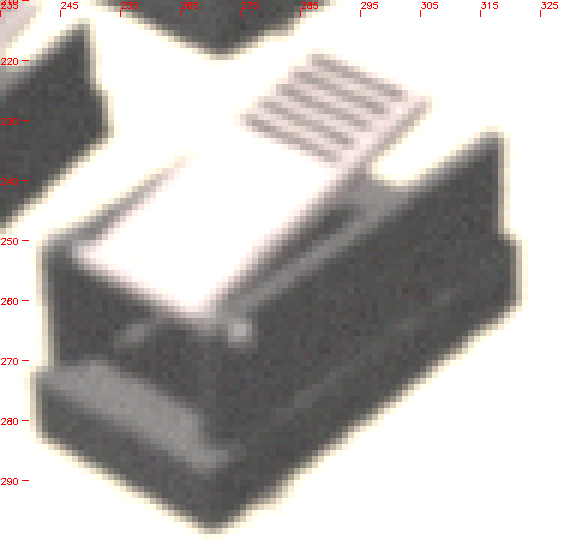

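```bash
python3 - <<'E'
from h import *
t=load("pics/top0.npz");s=load("pics/scene0.npz")
L=plane(t,[(248.7,282.3),(298,290.5)],.133); d=L[1]-L[0]
print("bar ends",L.round(4),"len",np.linalg.norm(d).round(4),"mid",L.mean(0).round(4),"yaw y-axis",np.degrees(np.arctan2(d[0],-d[1])).round(1))
print("chk bar two-view left end/right", two(t,(248.7,282.3),s,(378,236)), two(t,(298,290.5),s,(408,264)))
F=plane(t,[(362,259),(385,253)],.105);H=plane(t,[(345,209.5),(369,203.5)],.078)
print("paddle free",F.round(4),"hinge",H.round(4)); f=F.mean(0);h=H.mean(0);v=(f-h)[:2]
print("len",np.linalg.norm(v),"wid",np.linalg.norm(F[0]-F[1]),np.linalg.norm(H[0]-H[1]),"yaw of -x dir",np.degrees(np.arctan2(v[1],v[0])))
u=v/np.linalg.norm(v); print("press ~",f[:2]-u*.030)
print("press in top",proj(t,[*(f[:2]-u*.03),.098]),"scene",proj(s,[[*(f[:2]-u*.03),.098],f]))
print("free scene 2view L",two(t,(362,259),s,(285.5,219)),two(t,(385,253),s,(306,227)))
P=plane(t,[(147.5,184.5)],.174); T=plane(t,[(141,248.8)],.187)
print("post",P.round(4),two(t,(147.5,184.5),s,(413.5,388.7)));print("tip",T.round(4),two(t,(141,248.8),s,(495.7,331)))
A=plane(t,[(147.5,195),(145.3,240)],.165);print("arm",A.round(4)); a=A[1]-A[0];print("arm dir deg",np.degrees(np.arctan2(a[1],a[0])), "tip-post",np.linalg.norm((T-P)[0,:2]))
PL=plane(t,[(147.5,245.5),(190.5,246.3),(193.5,185)],.01);print("plate",PL.round(4),np.linalg.norm(PL[1]-PL[0]),np.linalg.norm(PL[2]-PL[1]))
E
```

```text
bar ends [[ 0.4764  0.0603  0.133 ]
 [ 0.4622 -0.0447  0.133 ]] len 0.106 mid [0.4693 0.0078 0.133 ] yaw y-axis -7.7
chk bar two-view left end/right (array([0.49544817, 0.03614919, 0.18383564]), np.float64(0.05034573821225716)) (array([ 0.43899081, -0.01761355,  0.0727088 ]), np.float64(0.06554728322272446))
paddle free [[ 0.5342 -0.1801  0.105 ]
 [ 0.5487 -0.2298  0.105 ]] hinge [[ 0.6464 -0.1412  0.078 ]
 [ 0.6615 -0.1949  0.078 ]]
len 0.11833870022383625 wid 0.051819796472077996 0.05579131802911585 yaw of -x dir -161.82972525380436
press ~ [ 0.56999749 -0.1955974 ]
press in top [[369.20779595 243.13483896]] scene [[287.80403396 229.36227347]
 [297.27351665 220.75139195]]
free scene 2view L (array([ 0.5523165 , -0.19064919,  0.1183084 ]), np.float64(0.04396925513975949)) (array([ 0.53399504, -0.22039386,  0.08210748]), np.float64(0.0403103928001716))
post [[0.6726 0.2734 0.174 ]] (array([0.67258106, 0.27550466, 0.17049265]), np.float64(0.0021644448749466414))
tip [[0.5374 0.2736 0.187 ]] (array([0.53640059, 0.27487124, 0.18709018]), np.float64(0.0032030998785629447))
arm [[0.6521 0.2753 0.165 ]
 [0.5574 0.274  0.165 ]]
arm dir deg -179.18781886565637 tip-post 0.13526159106206515
plate [[0.5578 0.3247 0.01  ]
 [0.5588 0.2219 0.01  ]
 [0.7069 0.2227 0.01  ]] 0.10279218204552376 0.14810128958867153
```

```bash
cat >> h.py <<'E'
def goal(pos,yaw,s=None):
    """shift (mm) + rotvec (deg) in current tool axes to reach pos, tool down, tool y at yaw deg"""
    from workcell import get_state
    s=s or get_state(); w,x,y,z=s["orientation"]; R=Ro.from_quat([x,y,z,w]).as_matrix()
    a=np.radians(yaw); X=np.array([0,0,-1.]);Y=np.array([np.cos(a),np.sin(a),0]);G=np.c_[X,Y,np.cross(X,Y)]
    return (R.T@(np.array(pos)-s["tcp_pos"])*1000).round(1), Ro.from_matrix(R.T@G).as_rotvec(degrees=True).round(2)
E
python3 - <<'E'
from h import *
t=load("pics/top0.npz");s=load("pics/scene0.npz")
print(goal([.469,.008,.22],-7.7))
print(two(t,(248.7,282.3),s,(408.5,264)), two(t,(298,290.5),s,(378,236)))
print(two(t,(362,259),s,(306,227)),two(t,(385,253),s,(285.5,219)))
E
```

```text
(array([  11.1, -442.8,  450.2]), array([8.236e+01, 5.000e-02, 7.000e-02]))
(array([0.47594095, 0.06080512, 0.132707  ]), np.float64(0.0013516095758615734)) (array([ 0.46036661, -0.04285503,  0.12797229]), np.float64(0.004728183957783886))
(array([ 0.53469348, -0.18049227,  0.10007692]), np.float64(0.00035145742064205386)) (array([ 0.55167265, -0.23211903,  0.09842572]), np.float64(0.005779987408280977))
```

send_rows:
  plan:
    - [1,-42,43,8.2,0,0]
    - [2,-86,88,16.4,0,0]
    - [3,-131,133,24.7,0,0]
    - [4,-175,178,33,0,0]
    - [5,-220,223,41.2,0,0]
    - [6,-264,268,49.4,0,0]
    - [8,-309,314,57.7,0,0]
    - [9,-353,359,66,0,0]
    - [10,-398,405,74.2,0,0]
    - [11,-443,450,82.4,0,0]
  claw: 50
  newtons: 40

```text
clock: 1.4
tcp_pos: [0.4651, 0.014, 0.2204]
orientation: [0.464, 0.534, 0.464, -0.534]
wrist_force: [1.5, 0.8, 0.2]
finger_gap: 0.0497
```

```bash
python3 - <<'E'
from h import *
from workcell import *
d=viewer.read_camera("wrist"); np.savez("pics/w1.npz",**d); cv2.imwrite("pics/w1.png",d["frame"])
s=get_state();print(s["clock"],s["tcp_pos"],s["orientation"],s["joint_pos"],s["finger_gap"])
print(goal([.469,.008,.22],-7.7))
print(proj(d,[[.4764,.0603,.133],[.4622,-.0447,.133],[.4693,.0078,.133]]))
E
```

```text
1.45 [0.46934774 0.00786509 0.2200405 ] [-0.46306092 -0.53609095 -0.45899798  0.53619206] [-0.15200877  0.11024186 -0.23884345  1.21744125 -0.00384769  1.5691457 ] 0.050083853761502636
(array([ 0. , -0.4, -0.1]), array([-0.92,  0.22, -0.24]))
[[324.41467022 178.67974562]
 [324.3726933  316.77912838]
 [324.3922224  252.53058664]]
```

View pics/w1.png

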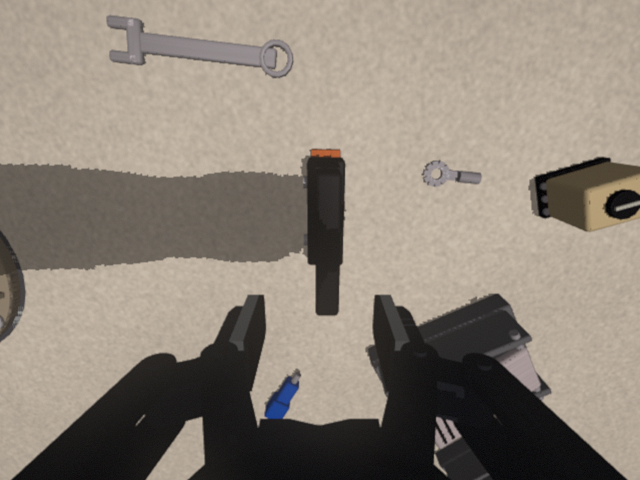

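The wrist view shows the link's grip bar at column 327, rows 180–315, between the open pads (263 and 374). This is within 2 mm of my estimate. Next I descend onto the bar.

send_rows:
  plan:
    - [15,0.3,0,-0.5,0,0]
    - [30,0.6,0,-0.9,0,0]
    - [45,0.6,0,-0.9,0,0]
    - [60,0.6,0,-0.9,0,0]
    - [75,0.6,0,-0.9,0,0]
    - [90,0.6,0,-0.9,0,0]
    - [100,0.6,0,-0.9,0,0]
    - [107,0.6,0,-0.9,0,0]
    - [110,0.6,0,-0.9,0,0]
    - [110,0.6,0,-0.9,0,0]

```text
clock: 2.7
tcp_pos: [0.4652, 0.0159, 0.1105]
orientation: [0.469, 0.529, 0.469, -0.529]
wrist_force: [-1.2, -0.5, 0.3]
finger_gap: 0.0505
```

```bash
python3 - <<'E'
from h import *
from workcell import *
d=viewer.read_camera("scene"); crop(d,300,150,500,350,3,"pics/sc2.png")
s=get_state();print(s["clock"],s["tcp_pos"],s["wrist_force"],s["finger_gap"])
print(goal([.469,.008,.11],-7.7))
E
```

```text
2.75 [0.46536195 0.01586369 0.1107122 ] [-0.26067878 -0.69955472  0.57457958] 0.050360583600707734
(array([0.7, 4.5, 7.4]), array([ 0.85, -0.  , -0.03]))
```

View pics/sc2.png

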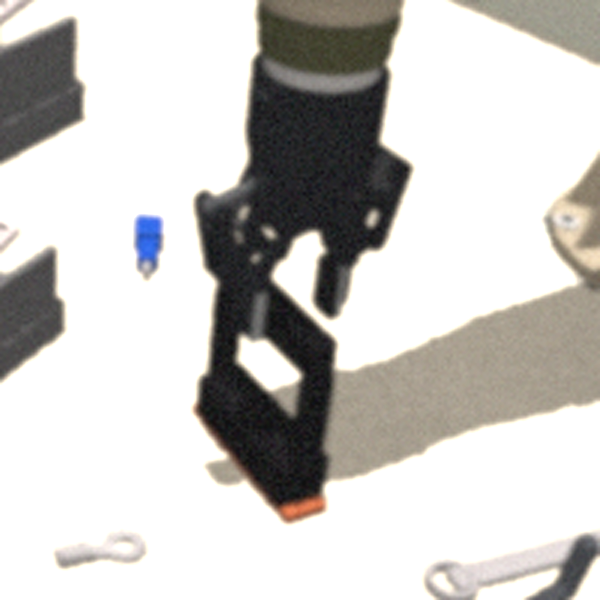

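The first call ended about 7 mm short because the row speed limit clipped it. I correct for that before closing.

send_rows:
  plan:
    - [0,2.5,3.5,0.4,0,0]
    - [0,5,7,0.8,0,0]
    - [0,5,7.4,0.8,0,0]
    - [0,5,7.4,0.8,0,0]
    - [0,5,7.4,0.8,0,0]
    - [0,5,7.4,0.8,0,0]
    - [0,5,7.4,0.8,0,0]
    - [0,5,7.4,0.8,0,0]
    - [0,5,7.4,0.8,0,0]
    - [0,5,7.4,0.8,0,0]

```text
clock: 4.0
tcp_pos: [0.4692, 0.008, 0.1104]
orientation: [0.466, 0.532, 0.466, -0.532]
wrist_force: [0.3, -1.1, 0.5]
finger_gap: 0.0498
```

send_rows:
  plan:
    - [0,0,0,0,0,0]
    - [0,0,0,0,0,0]
    - [0,0,0,0,0,0]
    - [0,0,0,0,0,0]
    - [0,0,0,0,0,0]
    - [0,0,0,0,0,0]
    - [0,0,0,0,0,0]
    - [0,0,0,0,0,0]
    - [0,0,0,0,0,0]
    - [0,0,0,0,0,0]
  claw: 5
  newtons: 50

```text
clock: 5.25
tcp_pos: [0.4694, 0.0079, 0.1106]
orientation: [0.466, 0.532, 0.465, -0.532]
wrist_force: [2.1, -1.2, 0.7]
finger_gap: 0.0172
```

```bash
python3 - <<'E'
from h import *
from workcell import *
d=viewer.read_camera("scene"); crop(d,300,150,500,350,3,"pics/sc3.png")
s=get_state();print(s["clock"],s["tcp_pos"],s["wrist_force"],s["finger_gap"],s["joint_pos"])
print(goal([.469,.008,.11],-7.7))
E
```

```text
5.3 [0.46943305 0.00793157 0.11062219] [ 1.50566983 -0.26636596  1.5376243 ] 0.017029465100590824 [-1.54345754e-01  1.86386111e-01 -4.30103364e-01  9.53653967e-01
  1.64802940e-05  1.54991420e+00]
(array([ 0.6, -0.4, -0. ]), array([ 0.05, -0.  , -0.04]))
```

View pics/sc3.png

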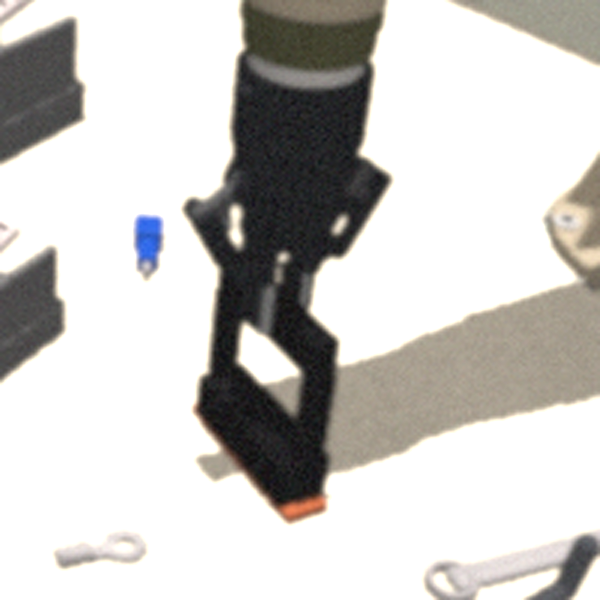

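Gripped: the gap is 17 mm and the link is upright. Next I lift it and carry it to a point in front of the hook tip.

```bash
python3 - <<'E'
from h import *
print(goal([.485,.2745,.214],.6))
E
```

```text
(array([-103.4,  -20. , -266.3]), array([-8.25,  0.  , -0.04]))
```

send_rows:
  plan:
    - [-20,0,0,0,0,0]
    - [-55,0,0,0,0,0]
    - [-90,-1,-12,0,0,0]
    - [-103,-4,-50,-1.5,0,0]
    - [-103,-7,-95,-3,0,0]
    - [-103,-11,-140,-4.5,0,0]
    - [-103,-14,-185,-6,0,0]
    - [-103,-17,-225,-7.2,0,0]
    - [-103,-19,-253,-8.2,0,0]
    - [-103,-20,-266,-8.2,0,0]

```text
clock: 6.55
tcp_pos: [0.483, 0.2752, 0.2117]
orientation: [0.502, 0.496, 0.504, -0.499]
wrist_force: [0.6, -0.4, -4.1]
finger_gap: 0.0167
```

```bash
python3 - <<'E'
from h import *
from workcell import *
for n in ("scene","top"):
    d=viewer.read_camera(n); np.savez(f"pics/{n}4.npz",**d);cv2.imwrite(f"pics/{n}4.png",d["frame"])
s=get_state();print(s["clock"],s["tcp_pos"],s["wrist_force"],s["finger_gap"],s["joint_pos"])
print(goal([.485,.2745,.214],.6)); print(goal([.602,.2745,.214],.6))
E
```

```text
6.65 [0.48365165 0.2747408  0.21217248] [ 0.36152287  0.24363102 -4.34786177] 0.01713575092867529 [ 3.72215618e-01  2.85277082e-01 -3.92451152e-02  1.24927221e+00
  1.10148261e-04  1.93201417e+00]
(array([-1.8,  1.3,  0.3]), array([0.03, 0.05, 0.16]))
(array([ -2.2, 118.3,   1.5]), array([0.03, 0.05, 0.16]))
```

View pics/scene4.png

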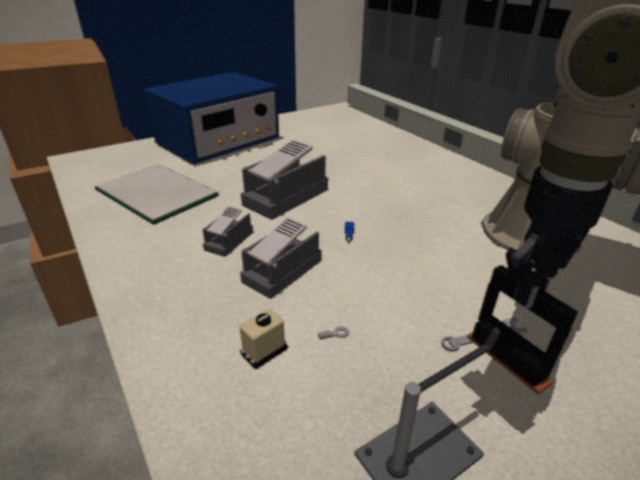

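View pics/top4.png

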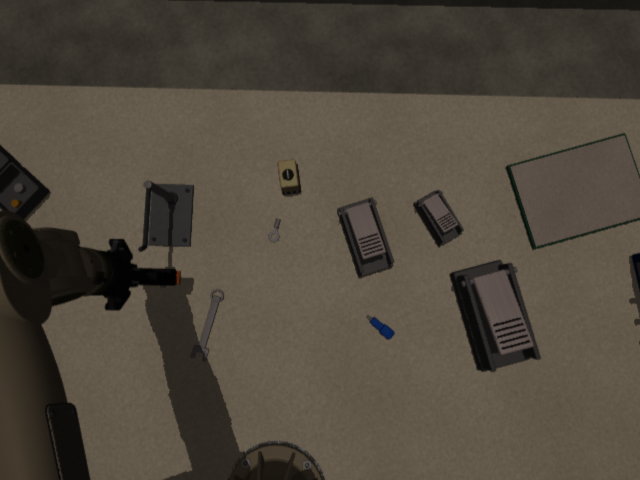

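```bash
python3 - <<'E'
from h import *
s=load("pics/scene4.npz")
x,y,z=.4837,.2747,.2066
P=[[x,y+a,z+b] for a,b in((-.045,0),(.045,0),(.045,-.065),(-.045,-.065))]
T=[[.536,.2745,.192],[.598,.2745,.17],[.536,.2745,.165]]
for p in proj(s,P): cv2.circle(s["frame"],tuple(int(round(v)) for v in p),1,(0,0,255),-1)
for p in proj(s,T): cv2.circle(s["frame"],tuple(int(round(v)) for v in p),1,(0,255,0),-1)
crop(s,430,230,600,400,4,"pics/ov4.png")
E
```

```text
(no output)
```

View pics/ov4.png

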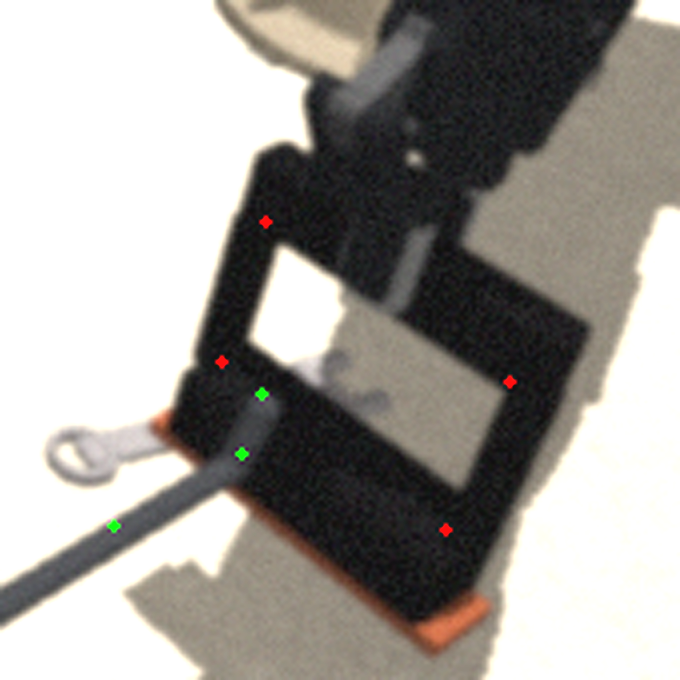

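send_rows:
  plan:
    - [-2,8,0,0,0,0]
    - [-2,22,0.5,0,0,0]
    - [-2,38,0.5,0,0,0]
    - [-2,54,0.5,0,0,0]
    - [-2,70,1,0,0,0]
    - [-2,86,1,0,0,0]
    - [-2,102,1,0,0,0]
    - [-2,114,1,0,0,0]
    - [-2,118,1,0,0,0]
    - [-2,118,1,0,0,0]

```text
clock: 7.9
tcp_pos: [0.6028, 0.2741, 0.2152]
orientation: [0.502, 0.498, 0.502, -0.498]
wrist_force: [-0.5, 0.6, -3.2]
finger_gap: 0.0168
```

```bash
python3 - <<'E'
from h import *
from workcell import *
d=viewer.read_camera("scene"); np.savez(f"pics/scene5.npz",**d);crop(d,340,180,590,430,2.4,"pics/sc5.png")
s=get_state();print(s["clock"],s["tcp_pos"],s["wrist_force"],s["finger_gap"],s["joint_pos"])
print(goal([.602,.2745,.1755],.6))
E
```

```text
7.95 [0.60244234 0.27429732 0.21534717] [ 0.90068885  0.40548563 -3.67199095] 0.017002338833140937 [3.06041536e-01 4.93181045e-01 2.76194982e-01 1.35437757e+00
 1.46556156e-04 1.86724103e+00]
(array([39.8, -0.4, -0.2]), array([-0.05,  0.  ,  0.03]))
```

View pics/sc5.png

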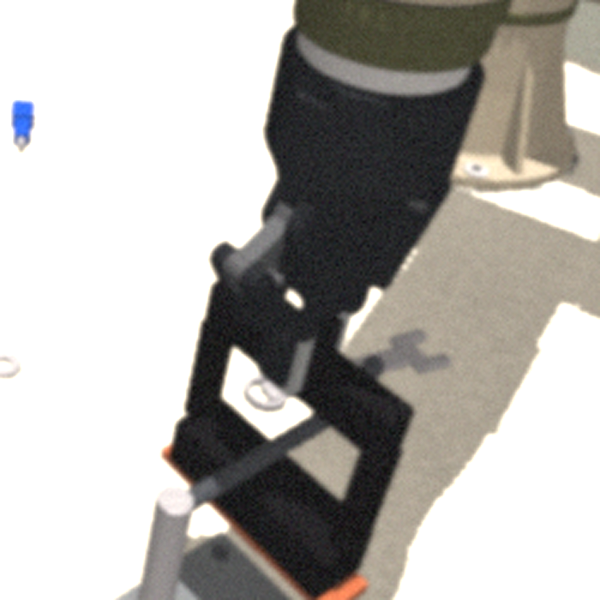

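The arm runs through the window, with the tip behind the bar. I lower until the load is taken off.

send_rows:
  plan:
    - [6,0,0,0,0,0]
    - [14,0,0,0,0,0]
    - [21,0,0,0,0,0]
    - [28,0,0,0,0,0]
    - [33,0,0,0,0,0]
    - [36,0,0,0,0,0]
    - [37,0,0,0,0,0]
    - [38,0,0,0,0,0]
    - [39,0,0,0,0,0]
    - [39,0,0,0,0,0]

```text
clock: 9.2
tcp_pos: [0.6028, 0.2745, 0.1765]
orientation: [0.502, 0.498, 0.502, -0.498]
wrist_force: [0.6, -0.7, -4.7]
finger_gap: 0.0171
```

```bash
python3 - <<'E'
from h import *
from workcell import *
d=viewer.read_camera("scene"); np.savez(f"pics/scene6.npz",**d);crop(d,340,180,590,430,2.4,"pics/sc6.png")
s=get_state();print(s["clock"],s["tcp_pos"],s["wrist_force"],s["ft_torque"],s["finger_gap"])
E
```

```text
9.25 [0.60273643 0.27445709 0.17650075] [ 0.30982698  0.03803087 -4.04479593] [-0.01217795 -0.03010864  0.02096839] 0.01714825090998266
```

View pics/sc6.png

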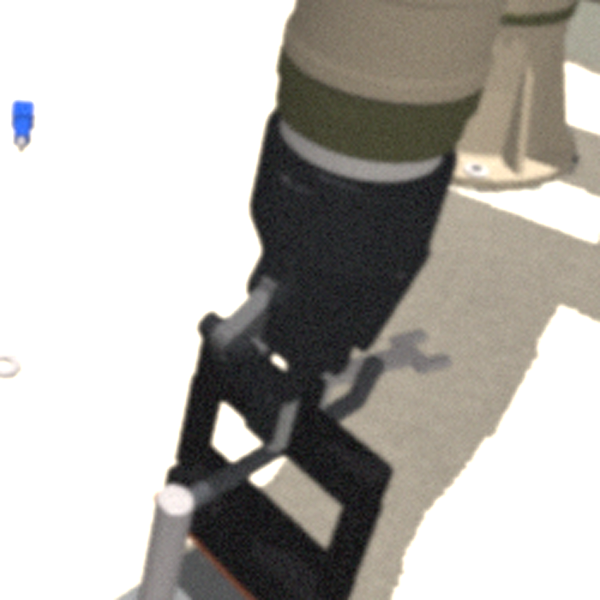

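send_rows:
  plan:
    - [0.3,0,0,0,0,0]
    - [0.6,0,0,0,0,0]
    - [0.9,0,0,0,0,0]
    - [1.2,0,0,0,0,0]
    - [1.4,0,0,0,0,0]
    - [1.6,0,0,0,0,0]
    - [1.8,0,0,0,0,0]
    - [2,0,0,0,0,0]
    - [2,0,0,0,0,0]
    - [2,0,0,0,0,0]

```text
clock: 10.5
tcp_pos: [0.6028, 0.2745, 0.1754]
orientation: [0.503, 0.498, 0.502, -0.497]
wrist_force: [-3.3, -1.3, 5.4]
finger_gap: 0.0167
```

Contact at the expected height: the force went from −4 N to +5 N at TCP z 0.1754. I release with a limited opening.

send_rows:
  plan:
    - [0,0,0,0,0,0]
    - [0,0,0,0,0,0]
    - [0,0,0,0,0,0]
    - [0,0,0,0,0,0]
    - [0,0,0,0,0,0]
    - [0,0,0,0,0,0]
    - [0,0,0,0,0,0]
    - [0,0,0,0,0,0]
    - [0,0,0,0,0,0]
    - [0,0,0,0,0,0]
  claw: 38

```text
clock: 11.75
tcp_pos: [0.6027, 0.2745, 0.1745]
orientation: [0.502, 0.498, 0.502, -0.498]
wrist_force: [0.4, -0.2, -0.7]
finger_gap: 0.0379
```

```bash
python3 - <<'E'
from h import *
from workcell import *
d=viewer.read_camera("scene"); np.savez(f"pics/scene7.npz",**d);crop(d,340,180,590,430,2.4,"pics/sc7.png")
s=get_state();print(s["clock"],s["tcp_pos"],s["wrist_force"],s["ft_torque"],s["finger_gap"])
E
```

```text
11.8 [0.60271218 0.27444066 0.17445388] [ 1.24328244 -0.02149416  0.55546146] [ 0.0056285  -0.08037903  0.01169778] 0.03821171867934312
```

View pics/sc7.png

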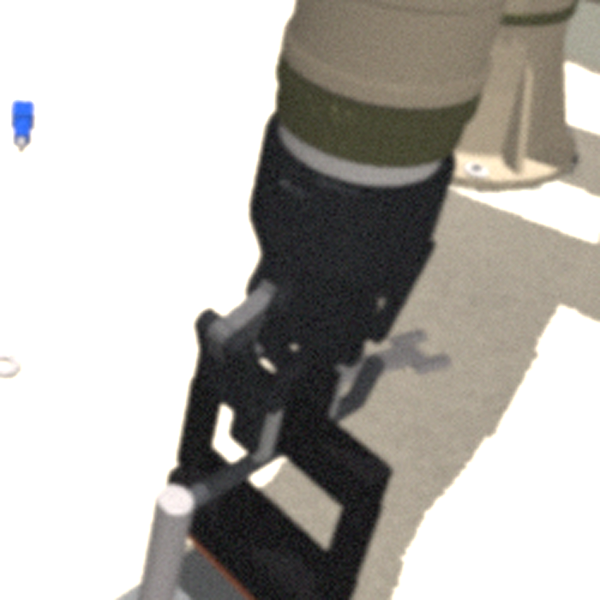

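send_rows:
  plan:
    - [-4,0,0,0,0,0]
    - [-10,0,0,0,0,0]
    - [-18,0,0,0,0,0]
    - [-28,0,0,0,0,0]
    - [-40,0,0,0,0,0]
    - [-52,0,0,0,0,0]
    - [-65,0,0,0,0,0]
    - [-78,0,0,0,0,0]
    - [-90,0,0,0,0,0]
    - [-95,0,0,0,0,0]

```text
clock: 13.05
tcp_pos: [0.6031, 0.2746, 0.2706]
orientation: [0.503, 0.498, 0.502, -0.497]
wrist_force: [-0.2, 0.4, -0.6]
finger_gap: 0.0382
```

```bash
python3 - <<'E'
from h import *
from workcell import *
d=viewer.read_camera("scene"); np.savez(f"pics/scene8.npz",**d);crop(d,340,180,590,430,2.4,"pics/sc8.png")
s=get_state();print(s["clock"],s["tcp_pos"],s["wrist_force"],s["ft_torque"],s["finger_gap"],s["joint_pos"])
print(goal([.57,-.1956,.20],18))
E
```

```text
13.1 [0.60309377 0.27456269 0.27084049] [ 0.18174335 -0.59722356  0.99918642] [ 0.0009598   0.02763412 -0.0184586 ] 0.03797942762095557 [3.06168563e-01 4.90700095e-01 4.06639119e-01 1.48505505e+00
 5.73348144e-05 1.86728946e+00]
(array([ 70.5, -37.8, 469.9]), array([-17.45,  -0.02,  -0.1 ]))
```

View pics/sc8.png

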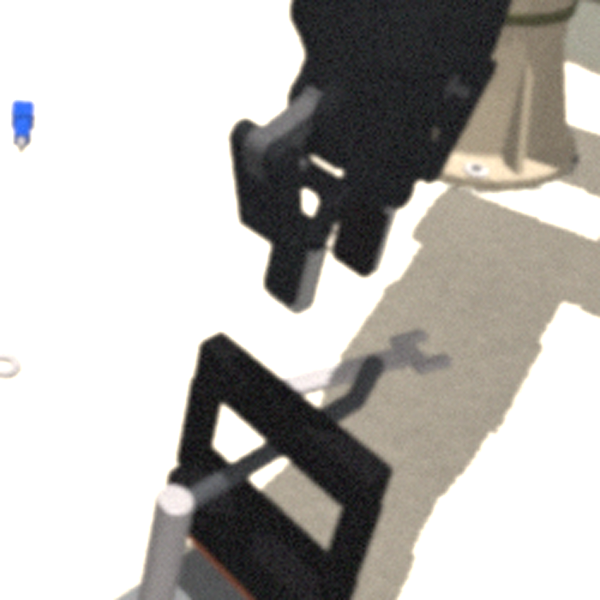

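The link hangs freely on the hook, on the arm between tip and post. Now I move above the paddle with the fingers closing.

send_rows:
  plan:
    - [5,-2,25,-1,0,0]
    - [12,-6,72,-2.7,0,0]
    - [20,-10,125,-4.6,0,0]
    - [29,-14,180,-6.7,0,0]
    - [38,-19,235,-8.7,0,0]
    - [46,-23,290,-10.8,0,0]
    - [54,-28,345,-12.8,0,0]
    - [62,-32,400,-14.8,0,0]
    - [68,-36,447,-16.6,0,0]
    - [70,-38,470,-17.5,0,0]
  claw: 0

```text
clock: 14.35
tcp_pos: [0.5684, -0.1984, 0.1984]
orientation: [0.571, 0.416, 0.572, -0.416]
wrist_force: [-0.3, 0.5, -0.2]
finger_gap: -0.0002
```

send_rows:
  plan:
    - [0,0,0,0,0,0]
    - [0,0,0,0,0,0]
    - [0,0,0,0,0,0]
    - [0,0,0,0,0,0]
    - [0,0,0,0,0,0]
    - [0,0,0,0,0,0]
    - [0,0,0,0,0,0]
    - [0,0,0,0,0,0]
    - [0,0,0,0,0,0]
    - [0,0,0,0,0,0]

```text
clock: 15.6
tcp_pos: [0.5693, -0.196, 0.1994]
orientation: [0.572, 0.415, 0.572, -0.415]
wrist_force: [-0.0, -0.8, -0.1]
finger_gap: 0.0005
```

```bash
python3 - <<'E'
from h import *
from workcell import *
for n in("scene","wrist","top"):
    d=viewer.read_camera(n); np.savez(f"pics/{n}9.npz",**d)
    if n=="scene":
        for p in proj(d,[[.57,-.1956,.098]]): cv2.circle(d["frame"],tuple(int(round(v)) for v in p),1,(0,255,0),-1)
        crop(d,190,130,390,310,4,"pics/sc9.png")
    cv2.imwrite(f"pics/{n}9.png",d["frame"])
s=get_state();print(s["clock"],s["tcp_pos"],s["wrist_force"],s["ft_torque"],s["finger_gap"],s["joint_pos"])
print(goal([.57,-.1956,.105],18))
E
```

```text
15.75 [ 0.56926851 -0.195932    0.19941764] [ 0.12578363 -0.15334335  0.29884999] [0.0079111  0.0216259  0.00227802] 0.00042906486004732594 [-4.64809087e-01  3.75955424e-01  5.76011936e-02  1.25244083e+00
  1.02665567e-04  7.90932410e-01]
(array([94.4,  0.8, -0.1]), array([ 0.05, -0.  , -0.  ]))
```

View pics/sc9.png

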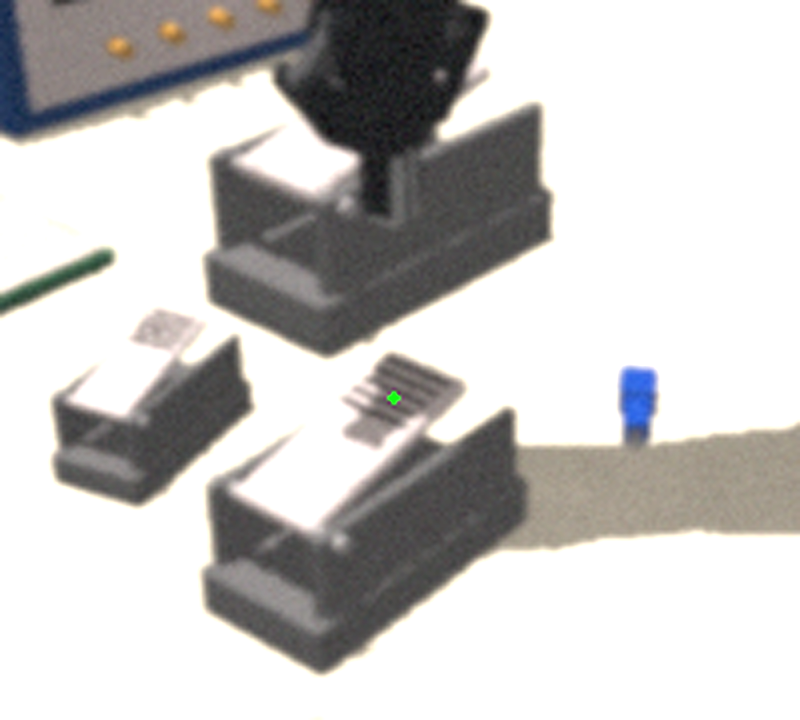

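View pics/wrist9.png

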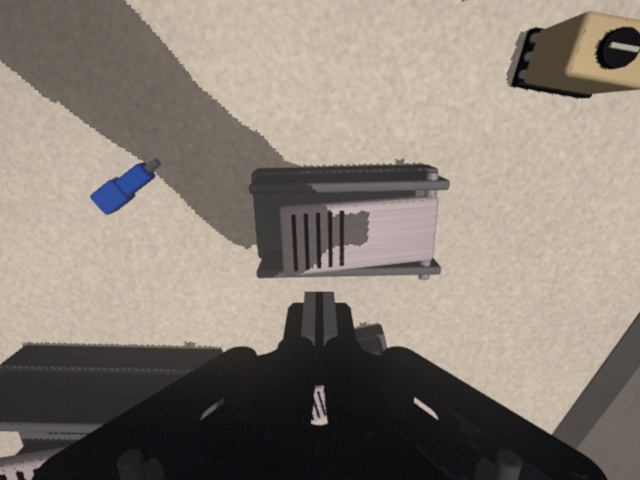

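View pics/top9.png

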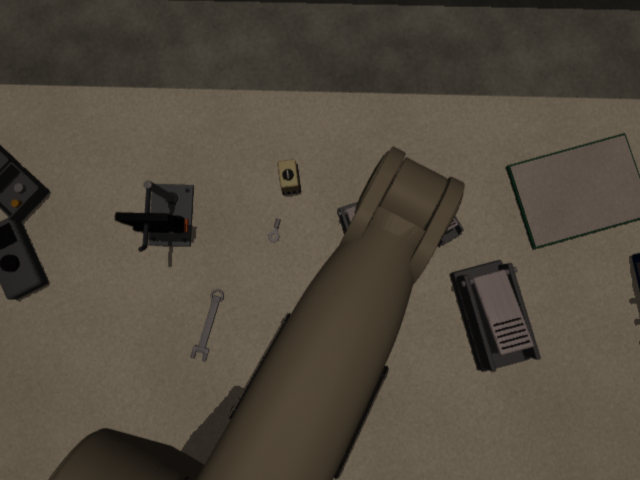

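```bash
python3 - <<'E'
from h import *
w=load("pics/wrist9.npz"); print(proj(w,[[.57,-.1956,.098],[.5693,-.196,.1994]]))
E
```

```text
[[318.22486754 238.04882207]
 [316.20095164 308.10047194]]
```

send_rows:
  plan:
    - [10,0.8,0,0,0,0]
    - [24,0.8,0,0,0,0]
    - [38,0.8,0,0,0,0]
    - [52,0.8,0,0,0,0]
    - [64,0.8,0,0,0,0]
    - [75,0.8,0,0,0,0]
    - [84,0.8,0,0,0,0]
    - [90,0.8,0,0,0,0]
    - [93,0.8,0,0,0,0]
    - [93,0.8,0,0,0,0]

```text
clock: 17.0
tcp_pos: [0.5701, -0.1956, 0.1064]
orientation: [0.572, 0.415, 0.572, -0.415]
wrist_force: [-0.5, 0.1, -0.2]
finger_gap: 0.0004
```

```bash
python3 - <<'E'
from h import *
from workcell import *
d=viewer.read_camera("scene"); crop(d,230,180,350,300,6,"pics/sc10.png")
s=get_state();print(s["clock"],s["tcp_pos"],s["wrist_force"],s["finger_gap"])
E
```

```text
17.05 [ 0.57022309 -0.19570034  0.10666353] [-0.58570023  0.51192859 -0.73223784] -1.7704206534626378e-06
```

View pics/sc10.png

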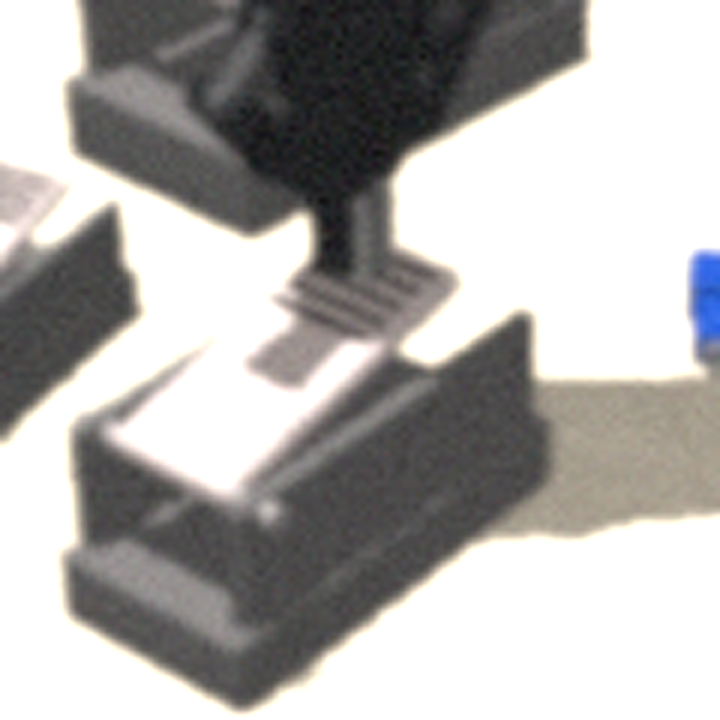

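send_rows:
  plan:
    - [2,0,0,0,0,0]
    - [4,0,0,0,0,0]
    - [6,0,0,0,0,0]
    - [8,0,0,0,0,0]
    - [10,0,0,0,0,0]
    - [12,0,0,0,0,0]
    - [13.5,0,0,0,0,0]
    - [15,0,0,0,0,0]
    - [15,0,0,0,0,0]
    - [15,0,0,0,0,0]

```text
clock: 18.3
tcp_pos: [0.57, -0.1958, 0.0915]
orientation: [0.572, 0.415, 0.572, -0.415]
wrist_force: [-2.8, -1.1, 4.6]
finger_gap: -0.0001
```

```bash
python3 - <<'E'
from h import *
from workcell import *
d=viewer.read_camera("scene"); crop(d,230,180,350,300,6,"pics/sc11.png")
s=get_state();print(s["clock"],s["tcp_pos"],s["wrist_force"],s["finger_gap"])
E
```

```text
18.35 [ 0.57005055 -0.1957536   0.09150128] [-2.09542845 -0.9294883   4.3526865 ] -2.9763397905926293e-05
```

View pics/sc11.png

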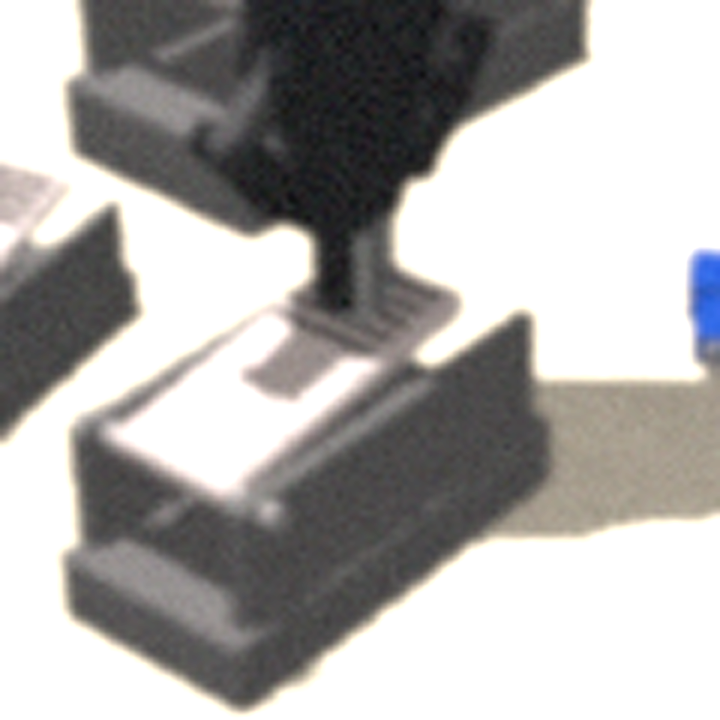

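The force of 4.4 N at z = 91.5 mm fits the spring curve. I go down the last 12 mm gently.

send_rows:
  plan:
    - [2,0,0,0,0,0]
    - [4,0,0,0,0,0]
    - [6,0,0,0,0,0]
    - [8,0,0,0,0,0]
    - [9.5,0,0,0,0,0]
    - [10.7,0,0,0,0,0]
    - [11.5,0,0,0,0,0]
    - [12,0,0,0,0,0]
    - [12.3,0,0,0,0,0]
    - [12.3,0,0,0,0,0]

```text
clock: 19.6
tcp_pos: [0.5694, -0.1959, 0.0791]
orientation: [0.572, 0.415, 0.572, -0.416]
wrist_force: [-4.3, -2.3, 6.4]
finger_gap: -0.0002
```

```bash
python3 - <<'E'
from h import *
from workcell import *
d=viewer.read_camera("scene"); np.savez("pics/scene12.npz",**d); crop(d,230,180,350,300,6,"pics/sc12.png")
crop(d,0,0,640,480,1,"pics/scf12.png")
s=get_state();print(s["clock"],s["tcp_pos"],s["wrist_force"],s["finger_gap"])
E
```

```text
19.65 [ 0.56934815 -0.19594445  0.07914267] [-4.51994697 -1.4921343   6.59794269] 0.00038240906439258805
```

View pics/sc12.png

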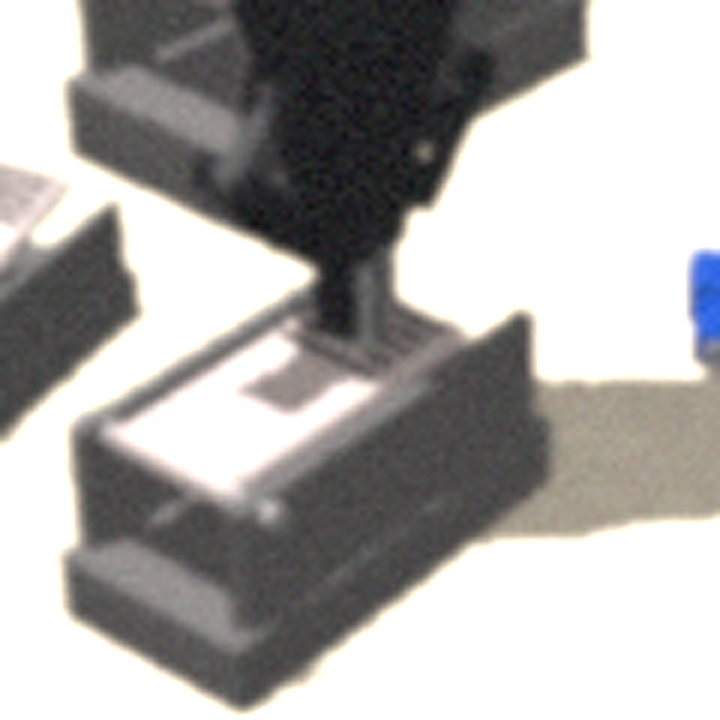

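View pics/scf12.png

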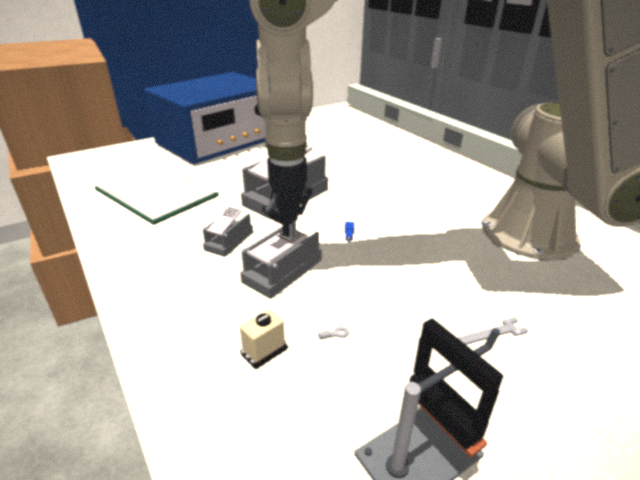

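send_rows:
  plan:
    - [0,0,0,0,0,0]
    - [0,0,0,0,0,0]
    - [0,0,0,0,0,0]
    - [0,0,0,0,0,0]
    - [0,0,0,0,0,0]
    - [0,0,0,0,0,0]
    - [0,0,0,0,0,0]
    - [0,0,0,0,0,0]
    - [0,0,0,0,0,0]
    - [0,0,0,0,0,0]

```text
clock: 20.9
tcp_pos: [0.5694, -0.1959, 0.0792]
orientation: [0.572, 0.415, 0.572, -0.416]
wrist_force: [-4.5, -2.4, 6.9]
finger_gap: 0.0
```

```bash
python3 - <<'E'
from h import *
from workcell import *
s=get_state();print(s["clock"],s["tcp_pos"],s["wrist_force"])
t0=load("pics/scene0.npz");d=viewer.read_camera("scene")
# bystander regions unchanged?
for n,(a,b,c,e) in dict(relay=(235,305,292,368),lug=(315,322,352,342),clip=(340,218,360,243),spanner=(490,315,530,340)).items():
    print(n,np.abs(d["frame"][b:e,a:c].astype(int)-t0["frame"][b:e,a:c]).mean().round(2))
E
```

```text
20.9 [ 0.56936905 -0.1959405   0.07917227] [-4.45778079 -2.44623433  6.9074618 ]
relay 9.09
lug 10.57
clip 11.73
spanner 9.86
```

```bash
python3 - <<'E'
from workcell import *
print(job.hand_in()); s=get_state(); print(s["clock"],s["tcp_pos"],s["wrist_force"])
E
```

```text
the job is handed in; nothing more can be done
None
the job is handed in; nothing more can be done
```

I hung the shorting link on the hook and let go of it. I then pressed the middle-sized switch's paddle down to level with closed fingertips and handed in still holding it, at about 21 s.

- **Link:** The last scene picture shows the grip bar on the hook's arm, between the tip and the post, with the gripper clear of it. As I lowered it, the wrist force went from −4 N to +5 N at a TCP height of 175 mm, where I expected contact. It read about 0 after release.
- **Paddle:** At the last check the fingertips held steady at 79.2 mm with 6.5–6.9 N of push; level is 79 mm and about 6.5 N. In the picture its top was flush with the cheeks, and I brought it down to that height without going past it. There was also a steady sideways force of about 5 N on the fingertips.
- **Bystanders:** I made no contact with the relay, spanner, lug or clip, and they look to be in the same places in the pictures. My pixel comparison did not settle this. It differed by about 10 grey levels at all four, and I did not compare that against an empty patch to see if it is only noise or lighting.
- **Correction on the way:** The first approach to the link ended about 7 mm short because of the row speed limit. I corrected it before closing the fingers.

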